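# Switch on the bench supply with its T-handled key

## Task

Switch on the bench supply: take the T-handled key out of its rest, put its flat blade down into the slot of the switch box until it is fully home, and let go of it before turning anything. Then push its handle round clockwise, seen from above, as far as it goes, and leave the key standing in the switch. Leave the round-headed key and the other things on the bench where they are.

Things in the scene. Friction and masses are not known exactly. Their poses are not given: they have to be found in the camera images.
- tkey_mid (a point): Loose steel T-handled key, 0.14 to 0.28 kg, upright. The point is on its axis half-way up, 45 mm above its foot; z up the key, x along the crossbar. Flat blade from the foot to 1 mm below the point: 24 mm (x) by 9 mm (y), tapering over its lowest 14 mm to 16 by 4 at the foot; then a round shank of 14 mm diameter up to the crossbar, whose top is the key's top. Half a turn about z makes no difference.
- tkey_bar (a point): Middle of the key's crossbar, 38 mm above tkey_mid on the key's axis. The crossbar is 110 mm long (along x, parallel to the blade's long side), 14 mm wide (y) and 14 mm high.
- rest_slot: Fixed grey rest block, 70 x 50 mm, 36 mm high, in which the T-handled key stands at the start, its blade 24 mm deep in a slot along the block's long side with about 1 mm of play each side; it lifts straight up. Origin: centre of the underside.
- slot (a point): Centre of the slot, at the top face of the brass cylinder in the switch box, 55 mm above the bench. x runs along the slot and turns with the cylinder; z up. Slot 26 by 11 mm, 30 mm deep, flat bottom. Fully home, the key's foot is on that bottom: tkey_mid is then 15 mm and the crossbar's middle 53 mm above this point. A key not lined up rests on the face and drops in when turned in line with the slot.
- collar_rim (a point): Centre of the rim of the fixed steel collar round the slot, 64 mm above the bench (9 mm above the cylinder's face): a loose round pocket of 40 mm inside diameter, 86 mm outside. It stands on the fixed grey switch box, 130 x 130 mm, 60 mm high.
- cylinder (a joint): Angle of the switch's cylinder: grows as it turns clockwise seen from above; 0 is off, its end stop (on) is at 2.1 rad. It starts between 0 and 0.4. It stays where it is left; friction resists with about 0.12 N m (about 3 N pushed 40 mm from the axis).
- roundkey_mid (a point): Another steel key, not for this switch: round shank of 16 mm diameter and a flat disc head of 46 mm diameter, 84 mm tall, standing in a rest block like the other one; the two rests may change places. The point is on its axis half-way up, 42 mm above its foot. Leave it there.
- beaker: Glass beaker, 64 mm diameter, 75 mm high, loose; origin at the centre of its underside. Leave it.
- dish: Low glass dish, 90 mm diameter, 18 mm high, loose; origin at the centre of its underside. Leave it.
- amber: Brown glass bottle, 68 mm diameter, 140 mm high, loose; origin at the centre of its underside. Leave it.
- jar: White lidded jar, 64 mm diameter, 70 mm high, loose; origin at the centre of its underside. Leave it.
Things that resemble listed ones, but are neither listed nor needed, are in the scene too. What is shaped like the part that bears tkey_mid but purple is not meant. What is shaped like the part that bears slot but red is not meant.

How it is judged:
On the way, in this order (a step that is already met when the one before it is completed fails the run):
1. the T-handled key is fully home in the slot and let go, the cylinder not yet turned past 0.7 rad (z of tkey_mid in the frame of slot below 0.019 m and horizontal distance between tkey_mid and slot below 0.007 m and angle between tkey_mid's own z axis and vertical below 0.15 rad and contact force between the fingers and tkey below 0.1 N and value of joint cylinder below 0.7 rad), for 0.2 s.
2. the cylinder is turned on with the key home in it (value of joint cylinder above 1.95 rad and z of tkey_mid in the frame of slot below 0.021 m), for 0.1 s.
At the end, for the whole second after the job is handed in: The cylinder is within 0.15 rad of its end stop at 2.1 rad and at rest, and the T-handled key stands in its slot: seated to within 4 mm of full depth, its middle within 7 mm of the slot's axis and tilted less than 0.15 rad (value of joint cylinder above 1.95 rad and z of tkey_mid in the frame of slot below 0.019 m and horizontal distance between tkey_mid and slot below 0.007 m and angle between tkey_mid's own z axis and vertical below 0.15 rad and linear speed of tkey below 0.02 m/s and velocity of joint cylinder below 0.05 rad/s); the robot touches nothing.
It fails at once if the round-headed key is disturbed (moved over 15 mm) (distance of roundkey_mid from where it was at the start of the episode above 0.015 m).
It fails at once if the beaker, dish, brown bottle or jar is moved over 30 mm (distance of any of beaker, dish, amber, jar from where it was at the start of the episode above 0.03 m).
It also fails if it takes over 61 s, if anything falls off the work surface, if the arm or the gripper's body presses on something with over 40 N, if the wrist force passes 120 N, or if a joint passes its speed limit or range.

## Robot

A 6-joint arm with a two-finger parallel gripper is mounted at the origin on the work surface. World frame = base frame: x ahead of the robot, y to its left, z up, the work surface at z = 0. Lengths are in m, angles in rad, forces in N, time in s.
With the tool pointing down it reaches from about 0.3 to 0.75 m from the base axis. Payload 8.5 kg.
Tool frame: the origin (TCP) lies on the centre line of the jaws, within the pads' length; the fingertips stand 14 mm ahead of it and the grasp point (between the pads) lies 5 mm behind it; z points along the fingers, x is the direction in which the jaws open and shut, and the axes are right-handed (so a half turn about z gives the same grasp; the last joint's range is limited). The gripper opens to 85 mm and grips with 20 to 120 N. Pads are 22 mm wide; open, the fingers measure 114 mm over their backs; the gripper's body (76 mm by 85 mm) begins 54 mm behind the grasp point. The pads swing forward as they close: fully open they stand 13 mm farther back than shut.
Start: joints at [-1.562, 0.381, 1.297, -0, 1.464, -0.215], TCP at [0.122, -0.536, 0.245] pointing down, gripper open.
Joint ranges: [-3.11, 3.11], [-0.89, 2.33], [0.22, 2.48], [-1.42, 4.56], [0.17, 2.85], [-2.88, 2.88]. Speed limits (rad/s): [2.39, 2.39, 3.14, 3.14, 3.14, 3.14].

## Interface

Orientations are given as a 3x3 rotation matrix whose columns are the frame's x, y, z axes.
In Python, from station import sense, snapshot, calibration, hand_in, boxes_of, tip_of gives the robot as it stands. The module is installed in compiled form; this text tells all that it offers.
- The arm moves only by the shell command python3 -m crank 'ROWS' [FORCE]. ROWS is JSON, a list that holds one entry, the list of rows, each a list of 5 numbers: the shift along the tool's x, y, z in mm, then the turn about the tool's z in degrees, then the opening, from 0 (shut) to 1 (fully open). In form: [[[dx, dy, dz, yaw, claw], ...]]. A call has 1 to 20 rows; each row is the pose to reach, as a shift and turn from the pose commanded when the call began, along the tool's axes at that moment; what a row does not reach only later rows make up. A row lasts 1/8 s, in which the tool goes at most 62.5 mm and 10.7 degrees, less where a joint would pass 70% of its speed; a pose out of reach is approached as far as the arm can. A call with a gripper value outside its range is refused whole. The fingers move at their own pace and stop on an object; FORCE is the grip in N (left out, the last holds). Time passes only in rows, so rows that repeat a pose let the fingers close. It gives the time, the measured TCP pose, the force and the opening at its end, in the units of the state.
- sense(): the state, without advancing time (a new reading comes with each control period).
- snapshot(name): name is "side" or "top" or "wrist"; returns the picture (420x560x3 uint8, red, green, blue); there is no depth.
- calibration(name): a dict with "fx", "fy", "cx", "cy" (pixels), "k1" (the pictures are not rectified: a ray, as slopes to the right and down, at radius r is drawn at 1 + k1 r^2 times it, then the intrinsics apply), "extrinsics" (4x4, takes a point from camera to world coordinates); the wrist camera has in their place "T_tool_cam" (4x4, takes a point from camera to tool coordinates, whose origin is the TCP and whose axes are the tool frame's). Camera axes: x right, y down, z forward; pixel columns grow to the right and rows downward; lengths in m; the calibration is good to about 2 mm. A picture is of the moment at which its call begins: read the wrist's pose just before it. calibration takes no time and is no camera call.
- hand_in(): hands the job in, once; it reports no verdict.
Trained networks look in the newest picture that a camera, given by its name, has taken for a name from the list of things; names that differ only in an ending like _2 or _b are one class to them, and where a whole thing is asked for, a point or a joint stands for the part that bears it (a point fixed in the world has none). Each returns a list of dicts, best first, with "conf" (0 to 1); they miss things now and then, are a little off and sometimes report something else, mostly with a low value. They report only what shows in the picture. A call takes as long as a camera call. They do not tell look-alikes from the thing itself.
- boxes_of(camera, name): "extent" ([left, top, right, bottom] in pixels, round what is visible of it).
- tip_of(camera, name): "xy" ([column, row] in pixels: a listed point, or the origin of a listed thing).
The state is a dict: "clock": time; "joint_positions": joint angles; "qvel": joint speeds; "effort": joint torques, N m; "tool_pos": TCP position; "tcp_rot": TCP orientation; "force": force on the tool from outside, world axes, zero at the start; "wrist_torque": the same for the moment, N m; "width": finger opening in m.
Only numpy, scipy, OpenCV 4.12 (cv2) and the standard library are available. Lean on these libraries where they do the work, as an engineer would, in place of code of your own. Each camera call takes 0.05 s, during which the arm holds its last target. There are 200 camera calls.

## Working session

There is one attempt and no reset: what is moved stays moved. The work goes in short steps, Python scripts to look and compute and a shell command to move; the robot and the scene stay as the last step left them, time stands still between calls to the robot, and variables do not carry over. Pictures are saved under pics/ and viewed, on a budget of 10 in all, crops included, one or two more only if the job needs it, and the job is handed in when it is done.

```bash
mkdir -p pics; cat > h.py <<'E'
import numpy as np, cv2
from station import *
def cam(name):
    c=calibration(name); K=(c["fx"],c["fy"],c["cx"],c["cy"],c["k1"])
    if name=="wrist":
        s=sense(); T=np.eye(4); T[:3,:3]=s["tcp_rot"]; T[:3,3]=s["tool_pos"]; E=T@np.array(c["T_tool_cam"])
    else: E=np.array(c["extrinsics"])
    return K,E
def ray(C,uv):
    (fx,fy,cx,cy,k),E=C
    d=np.array([(uv[0]-cx)/fx,(uv[1]-cy)/fy]); s=d.copy()
    for _ in range(20): s=d/(1+k*(s@s))
    return E[:3,3],E[:3,:3]@np.array([s[0],s[1],1])
def atz(C,uv,z):
    o,d=ray(C,uv); return o+d*(z-o[2])/d[2]
def proj(C,p):
    (fx,fy,cx,cy,k),E=C
    q=E[:3,:3].T@(np.array(p)-E[:3,3]); s=q[:2]/q[2]; s=s*(1+k*s@s); return np.array([cx+fx*s[0],cy+fy*s[1]])
def save(n,im): cv2.imwrite(f"pics/{n}.png",im[:,:,::-1])
E
python3 - <<'E'
from h import *
s=sense(); print(s)
Z=dict(tkey_mid=.057,tkey_bar=.095,rest_slot=0,slot=.055,collar_rim=.064,roundkey_mid=.054,beaker=0,dish=0,amber=0,jar=0)
for n in("top","side"):
    C=cam(n); print(n,C[1].round(3).tolist()); save(n,snapshot(n))
    for k in Z:
        for t in tip_of(n,k)[:3]: print(k,round(t["conf"],2),np.round(t["xy"],1),atz(C,t["xy"],Z[k]).round(4))
E
```

```text
{'clock': 0.0, 'joint_positions': array([-1.56229293e+00,  3.81198186e-01,  1.29826470e+00, -2.09960923e-05,
        1.46358825e+00, -2.15303973e-01]), 'qvel': array([ 0.00014283, -0.00064245,  0.00107202, -0.0026119 , -0.00038288,
       -0.00018427]), 'effort': array([ 7.89360929e-04, -4.48458266e+01, -2.31273115e+01, -1.52611865e-04,
        4.90464314e-03,  4.57821864e-05]), 'tool_pos': array([ 0.12205714, -0.53600543,  0.24470926]), 'tcp_rot': array([[ 2.21945815e-01, -9.75059000e-01, -3.32766352e-05],
       [-9.75057953e-01, -2.21945627e-01,  1.45824497e-03],
       [-1.42926049e-03, -2.91204721e-04, -9.99998936e-01]]), 'force': array([-0.61392001, -1.06712514,  0.38657254]), 'wrist_torque': array([-0.01143577,  0.02877003,  0.00169812]), 'width': 0.08529633827918055}
top [[0.011, -0.998, 0.069, 0.485], [-0.999, -0.009, 0.033, -0.017], [-0.032, -0.069, -0.997, 1.219], [0.0, 0.0, 0.0, 1.0]]
tkey_mid 0.67 [154.5 221.1] [0.5108 0.4258 0.057 ]
tkey_mid 0.62 [191.1 226.8] [0.4948 0.3096 0.057 ]
tkey_bar 0.8 [152.7 220.7] [0.5111 0.4169 0.095 ]
tkey_bar 0.54 [192.8 222.3] [0.5079 0.
[... 764 characters left out ...]
24, 0.706], [0.0, 0.0, 0.0, 1.0]]
tkey_mid 0.64 [149.5 349.3] [0.5012 0.4324 0.057 ]
tkey_bar 0.98 [139.4 337. ] [0.5085 0.439  0.095 ]
tkey_bar 0.84 [201.7 287.5] [0.4996 0.2983 0.095 ]
tkey_bar 0.45 [346.5 152.9] [ 0.5126 -0.2823  0.095 ]
rest_slot 0.88 [203.1 317. ] [0.5076 0.2995 0.    ]
slot 0.62 [303.6 176.3] [ 0.5749 -0.1664  0.055 ]
slot 0.42 [291.6 128.8] [ 0.7488 -0.3641  0.055 ]
collar_rim 0.81 [294.8 126. ] [ 0.7421 -0.3716  0.064 ]
collar_rim 0.72 [301.1 169.7] [ 0.5906 -0.1773  0.064 ]
beaker 0.65 [300.7 247.7] [0.4599 0.017  0.    ]
beaker 0.23 [258.1 254.4] [0.527  0.0947 0.    ]
dish 0.94 [228.4 214.7] [0.676  0.0279 0.    ]
amber 0.69 [398.8 190.7] [ 0.3632 -0.3381  0.    ]
```

```bash
python3 - <<'E'
import cv2
a=cv2.imread("pics/top.png");b=cv2.imread("pics/side.png")
cv2.imwrite("pics/t1.png",cv2.resize(a,(800,600),interpolation=cv2.INTER_CUBIC));cv2.imwrite("pics/s1.png",b)
E
```

```text
(no output)
```

View pics/t1.png

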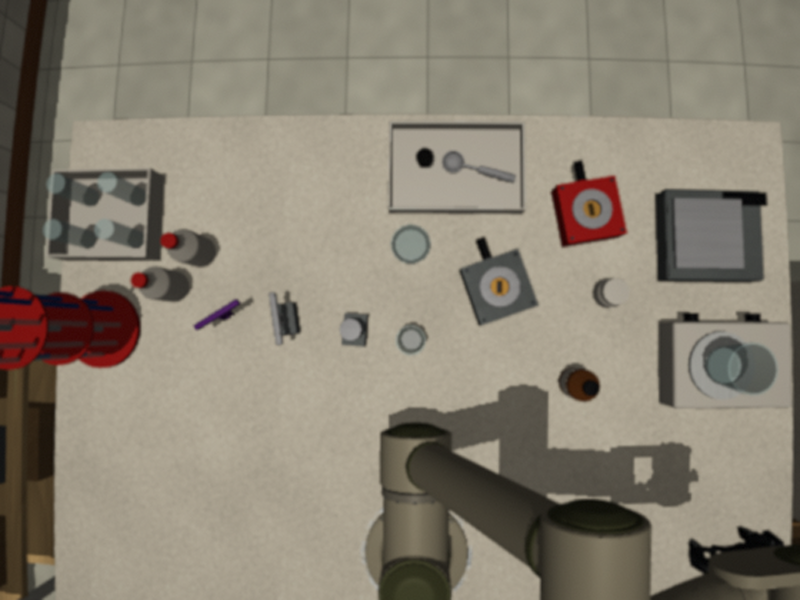

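View pics/s1.png

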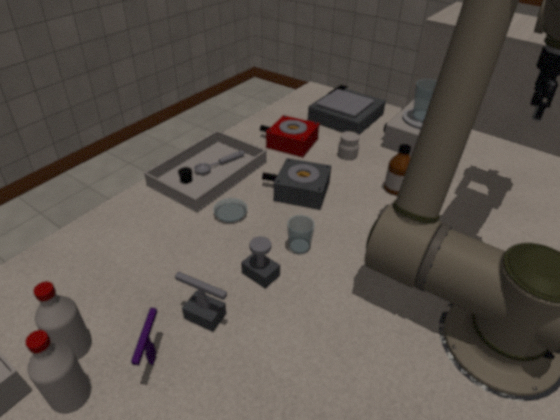

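The grey T-key stands near (0.505, 0.297), and the purple one at left is a decoy. The grey switch is near (0.575, -0.17), and the red one further off is a decoy. Next I'll look at the slot from closer with the wrist camera.

```bash
cat >> h.py <<'E'
def go(p,heading=None):
    """shift in tool axes mm to target p; heading: desired tool-x direction angle (deg) in world"""
    s=sense(); R=np.array(s["tcp_rot"]); d=R.T@(np.array(p)-s["tool_pos"])*1000
    y=None
    if heading is not None:
        cur=np.degrees(np.arctan2(R[1,0],R[0,0])); y=-((heading-cur+90)%180-90)
    return d.round(1), y
E
python3 - <<'E'
from h import *
c=calibration("wrist"); print(np.round(c["T_tool_cam"],3),c["fx"],c["k1"]); 
print(go([.575,-.172,.30]))
E
```

```text
[[ 1.    -0.     0.     0.002]
 [ 0.     0.952  0.305 -0.077]
 [-0.001 -0.305  0.952 -0.13 ]
 [ 0.     0.     0.     1.   ]] 312.8316825619319 -0.011657766891376457
(array([-254.7, -522.5,  -54.7]), None)
```

```bash
python3 -m crank '[[[-25,-52,-6,0,1],[-51,-104,-11,0,1],[-77,-157,-16,0,1],[-102,-209,-22,0,1],[-128,-261,-27,0,1],[-153,-314,-33,0,1],[-179,-366,-38,0,1],[-204,-418,-44,0,1],[-230,-470,-49,0,1],[-255,-522,-55,0,1],[-255,-522,-55,0,1],[-255,-522,-55,0,1]]]'
python3 - <<'E'
from h import *
C=cam("wrist"); im=snapshot("wrist"); save("w1",im)
for k,z in dict(slot=.055,collar_rim=.064,beaker=0,dish=0,jar=0,roundkey_mid=.054,tkey_bar=.095).items():
    for t in tip_of("wrist",k)[:2]: print(k,round(t["conf"],2),np.round(t["xy"],1),atz(C,t["xy"],z).round(4))
u=proj(C,[.575,-.172,.055]).astype(int);print(u)
x,y=np.clip(u[0]-70,0,420),np.clip(u[1]-52,0,315)
cv2.imwrite("pics/w1c.png",cv2.resize(im[y:y+105,x:x+140,::-1],(800,600),interpolation=cv2.INTER_CUBIC)); print(x,y)
E
```

```text
clock: 2.6
tool_pos: [0.5742, -0.1719, 0.3]
tcp_rot: [[0.222, -0.975, -0.001], [-0.975, -0.222, 0.0], [-0.0, 0.001, -1.0]]
force: [0.0, 0.3, -0.5]
width: 0.0856
slot 0.8 [490.7  61. ] [ 0.7496 -0.3738  0.055 ]
slot 0.72 [280.5 168. ] [ 0.5819 -0.1746  0.055 ]
collar_rim 0.7 [492.9  61.2] [ 0.7476 -0.371   0.064 ]
collar_rim 0.56 [280.5 170.8] [ 0.5803 -0.1749  0.064 ]
beaker 0.69 [139.9 210. ] [0.4669 0.0078 0.    ]
dish 0.58 [148.1  51.1] [0.6791 0.017  0.    ]
jar 0.93 [444.1 205.2] [ 0.5716 -0.4199  0.    ]
roundkey_mid 0.92 [ 22.1 185.9] [0.4889 0.1338 0.054 ]
[277 173]
207 121
```

View pics/w1c.png

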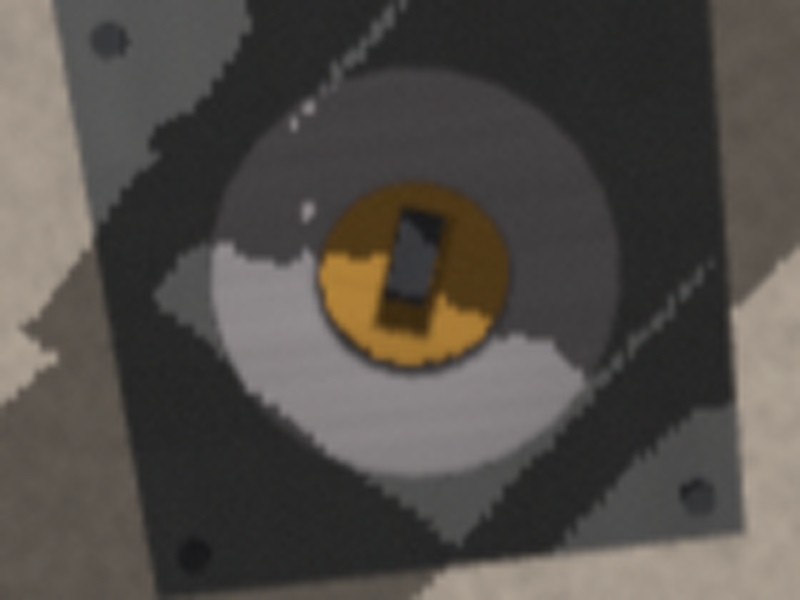

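The slot of the grey switch is centred at crop pixel (413, 271). Its long axis runs from (424, 211) to (402, 333).

```bash
python3 - <<'E'
from h import *
C=cam("wrist"); f=lambda u,v,z:atz(C,(207+(u+.5)/5.714-.5,121+(v+.5)/5.714-.5),z)
a,b=f(424,211,.055),f(402,333,.055); print(a,b,np.linalg.norm(a-b),np.degrees(np.arctan2(*(a-b)[[1,0]])))
for p,q in(((402,208),(378,330)),((447,215),(430,337))): a,b=f(*p,.055),f(*q,.055);print(np.degrees(np.arctan2(*(a-b)[[1,0]])))
print("slot",f(413,271,.055),"collar",f(416,272,.064))
c=[f(212,272,.064),f(620,272,.064),f(416,67,.064),f(416,477,.064)];print(np.round(c,4))
print(go([.53,.295,.30]))
E
```

```text
[ 0.59448399 -0.17244737  0.055     ] [ 0.56797967 -0.17367764  0.055     ] 0.026532860070015065 2.6576356946253705
1.5391394492139507
5.173257186934545
slot [ 0.58157775 -0.1730089   0.055     ] collar [ 0.58315096 -0.17327086  0.064     ]
[[ 0.5738 -0.1321  0.064 ]
 [ 0.5925 -0.2144  0.064 ]
 [ 0.6235 -0.1641  0.064 ]
 [ 0.5399 -0.1831  0.064 ]]
(array([-4.654e+02, -6.030e+01,  4.000e-01]), None)
```

```bash
python3 -m crank '[[[-58,-8,0,0,1],[-116,-15,0,0,1],[-174,-22,0,0,1],[-232,-30,0,0,1],[-290,-38,0,0,1],[-348,-45,0,0,1],[-406,-52,0,0,1],[-465,-60,0,0,1],[-465,-60,0,0,1],[-465,-60,0,0,1]]]'
python3 - <<'E'
from h import *
C=cam("wrist"); im=snapshot("wrist"); save("w2",im)
for k,z in dict(tkey_mid=.057,tkey_bar=.095,rest_slot=0,roundkey_mid=.054).items():
    for t in tip_of("wrist",k)[:2]: print(k,round(t["conf"],2),np.round(t["xy"],1),atz(C,t["xy"],z).round(4))
u=proj(C,[.505,.297,.095]).astype(int)
x,y=np.clip(u[0]-80,0,400),np.clip(u[1]-60,0,300);print(x,y)
cv2.imwrite("pics/w2c.png",cv2.resize(im[y:y+120,x:x+160,::-1],(800,600),interpolation=cv2.INTER_CUBIC))
E
```

```text
clock: 4.25
tool_pos: [0.5298, 0.2945, 0.3002]
tcp_rot: [[0.222, -0.975, -0.0], [-0.975, -0.222, -0.0], [0.0, 0.0, -1.0]]
force: [0.8, -0.2, 0.7]
width: 0.0854
tkey_mid 0.94 [171.8 163.5] [0.5146 0.4202 0.057 ]
tkey_bar 0.8 [160.  165.9] [0.5184 0.4211 0.095 ]
tkey_bar 0.57 [272.7 200.5] [0.5073 0.294  0.095 ]
rest_slot 0.87 [273. 181.] [0.5074 0.2952 0.    ]
roundkey_mid 0.9 [389.8 231.9] [0.4874 0.1347 0.054 ]
roundkey_mid 0.23 [450.9 247.1] [0.4847 0.0485 0.054 ]
189 141
```

View pics/w2c.png

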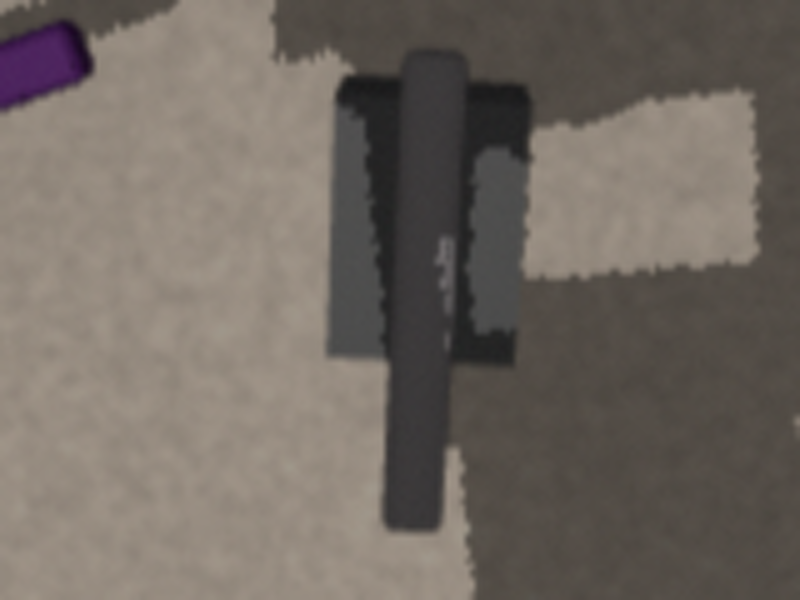

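The bar's top face runs from (434, 50) to (412, 530) in the crop.

```bash
python3 - <<'E'
from h import *
C=cam("wrist"); f=lambda u,v,z:atz(C,(189+(u+.5)/5-.5,141+(v+.5)/5-.5),z)
a,b=f(435,50,.101),f(412,530,.101); m=(a+b)/2; an=np.degrees(np.arctan2(*(a-b)[[1,0]]))
print(a,b,np.linalg.norm(a-b),an,m)
p=m.copy();p[2]=.090
print(go(p,an+90)); print(go([m[0],m[1],.15],an+90))
E
```

```text
[0.56309974 0.30244613 0.101     ] [0.45481381 0.28377187 0.101     ] 0.10988434597279036 9.784603098837904 [0.50895678 0.293109   0.101     ]
(array([ -3.9,  20.8, 210.5]), np.float64(2.9396342502870993))
(array([ -3.9,  20.8, 150.5]), np.float64(2.9396342502870993))
```

```bash
python3 -m crank '[[[-2,10,50,1.5,1],[-4,21,105,3,1],[-4,21,155,3,1],[-4,21,190,3,1],[-4,21,210,3,1],[-4,21,210,3,1],[-4,21,210,3,0.1],[-4,21,210,3,0],[-4,21,210,3,0],[-4,21,210,3,0],[-4,21,210,3,0],[-4,21,210,3,0],[-4,21,210,3,0],[-4,21,210,3,0]]]' 60
```

```text
clock: 6.25
tool_pos: [0.5086, 0.2944, 0.0908]
tcp_rot: [[0.171, -0.985, 0.001], [-0.985, -0.171, 0.001], [-0.0, -0.001, -1.0]]
force: [-0.4, 1.5, 6.6]
width: 0.0129
```

```bash
python3 -m crank '[[[0,0,-15,0,0],[0,0,-35,0,0],[0,0,-75,0,0],[0,0,-120,0,0],[0,0,-150,0,0],[0,0,-150,0,0]]]'
python3 - <<'E'
from h import *
save("w3",snapshot("wrist"))
for h in (.24,): print(go([.582,-.173,h],92.7))
E
```

```text
clock: 7.0
tool_pos: [0.5089, 0.2942, 0.2428]
tcp_rot: [[0.171, -0.985, 0.004], [-0.985, -0.171, 0.001], [-0.0, -0.005, -1.0]]
force: [0.4, -0.9, -2.8]
width: 0.0125
(array([472.7,   7. ,   0.7]), np.float64(7.115841946378964))
```

View pics/w3.png

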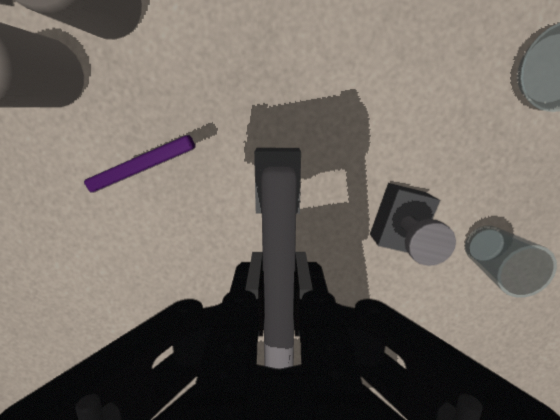

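```bash
python3 - <<'E'
from h import *
c=calibration("wrist"); K=(c["fx"],c["fy"],c["cx"],c["cy"],c["k1"]); C=(K,np.array(c["T_tool_cam"]))
for uv in((281.5,166),(279.5,347),(279.5,367),(279,250)): print(uv,(atz(C,uv,-.012)*1000).round(1))
print(proj(C,[0,.0,-.012]),proj(C,[0,.055,-.012]),proj(C,[0,-.055,-.012]))
E
python3 -m crank '[[[58,1,0,1,0],[116,2,0,2,0],[174,3,0,3,0],[232,4,0,4,0],[290,5,0,5,0],[348,5,0,6,0],[406,6,0,7,0],[472,7,0,7,0],[472,7,0,7,0],[472,7,0,7,0]]]'
```

```text
(281.5, 166) [  3.  -56.1 -12. ]
(279.5, 347) [  2.3  28.1 -12. ]
(279.5, 367) [  2.3  39.8 -12. ]
(279, 250) [  2.  -21.2 -12. ]
[274.33592889 294.36345069] [274.83417162 391.56100742] [273.70859999 168.99920424]
clock: 8.3
tool_pos: [0.5815, -0.1719, 0.2388]
tcp_rot: [[0.049, -0.999, -0.003], [-0.999, -0.049, 0.002], [-0.002, 0.003, -1.0]]
force: [-0.4, -0.0, -2.1]
width: 0.0128
```

```bash
python3 -m crank '[[[0,1,40,0,0],[-1,1,75,0,0],[-1,1,86,0,0],[-1,1,86,0,0],[-1,1,86,0,0]]]'
python3 - <<'E'
from h import *
im=snapshot("wrist"); save("w4",im); C=cam("wrist")
print(proj(C,[.5815,-.171,.055]),proj(C,[.583,-.173,.064]))
side=snapshot("side"); u=proj(cam("side"),[.58,-.171,.09]).astype(int)
a=cv2.resize(side[u[1]-40:u[1]+40,u[0]-40:u[0]+40],(420,420),interpolation=cv2.INTER_CUBIC)
save("m4",cv2.resize(np.hstack([im[:,90:470],a]),(800,420)))
E
```

```text
clock: 8.93
tool_pos: [0.5816, -0.1711, 0.1558]
tcp_rot: [[0.05, -0.999, 0.002], [-0.999, -0.05, -0.001], [0.001, -0.002, -1.0]]
force: [0.2, -0.0, -1.1]
width: 0.0127
[275.62394451 212.25025646] [278.3018112  214.29842279]
```

View pics/m4.png

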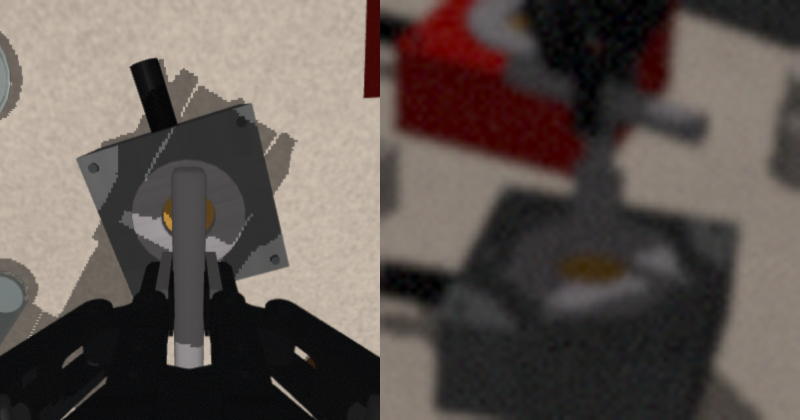

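```bash
python3 -m crank '[[[0,1,10,0,0],[0,1,18,0,0],[0,1,24,0,0],[0,1,30,0,0],[0,1,35,0,0],[0,1,35,0,0]]]'
```

```text
clock: 9.78
tool_pos: [0.5803, -0.1712, 0.1191]
tcp_rot: [[0.049, -0.999, 0.001], [-0.999, -0.049, -0.0], [0.0, -0.001, -1.0]]
force: [2.1, -0.1, -2.6]
width: 0.0131
```

```bash
python3 -m crank '[[[0,0,4,0,0],[0,0,8,0,0],[0,0,12,0,0],[0,0,15,0,0],[0,0,15,0,0],[0,0,15,0,0]]]'
```

```text
clock: 10.52
tool_pos: [0.5803, -0.1713, 0.1041]
tcp_rot: [[0.049, -0.999, 0.001], [-0.999, -0.049, -0.0], [0.0, -0.001, -1.0]]
force: [4.4, -0.6, -1.2]
width: 0.0126
```

```bash
python3 -m crank '[[[0,-0.5,1,0,0],[0,-0.5,2,0,0],[0,-0.5,3,0,0],[0,-0.5,3,0,0]]]'
```

```text
clock: 11.02
tool_pos: [0.581, -0.1715, 0.1036]
tcp_rot: [[0.049, -0.999, 0.003], [-0.999, -0.049, -0.002], [0.002, -0.003, -1.0]]
force: [0.3, 0.9, 16.2]
width: 0.0128
```

```bash
python3 -m crank '[[[0,0,-2,0,0],[0,0,-2,0,0.3],[0,0,-2,0,0.6],[0,0,-2,0,1],[0,0,-2,0,1],[0,0,-2,0,1],[0,0,-2,0,1],[0,0,-15,0,1],[0,0,-50,0,1],[0,0,-100,0,1],[0,0,-130,0,1],[0,0,-130,0,1]]]'
python3 - <<'E'
from h import *
s=sense(); print(s["joint_positions"].round(2),s["width"])
C=cam("wrist"); im=snapshot("wrist"); side=snapshot("side")
u=proj(cam("side"),[.58,-.171,.09]).astype(int)
a=cv2.resize(side[u[1]-40:u[1]+40,u[0]-40:u[0]+40],(420,420),interpolation=cv2.INTER_CUBIC)
save("m5",np.hstack([im[:,90:470],a])); print(proj(C,[.581,-.1715,.115]))
E
```

```text
clock: 12.52
tool_pos: [0.5811, -0.1714, 0.2347]
tcp_rot: [[0.049, -0.999, 0.005], [-0.999, -0.049, -0.003], [0.003, -0.005, -1.0]]
force: [-0.7, -0.2, -0.4]
width: 0.0854
[-0.48  0.48  1.16  0.    1.49  1.04] 0.0854264537870698
[275.78859288 205.60696002]
```

View pics/m5.png

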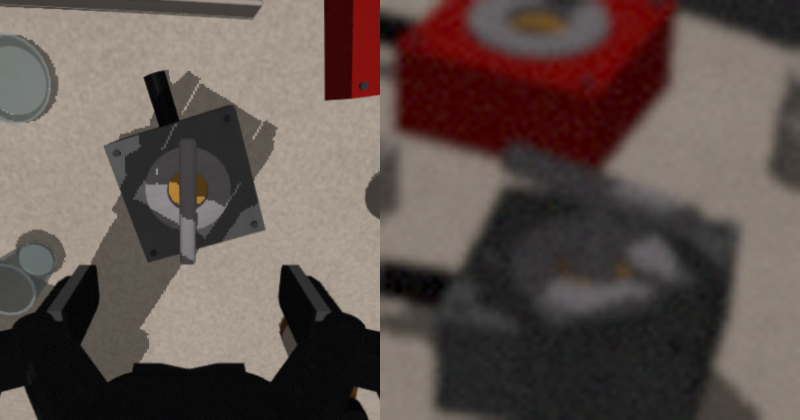

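The key has dropped fully: the bar is low over the box and upright. In the left panel it spans (188, 138) to (188, 263). Next I'll turn the tool by -90° with the fingers shut and place it beside the bar's +x end.

```bash
python3 - <<'E'
from h import *
C=cam("wrist"); a,b=atz(C,(278,138.5),.115),atz(C,(277.5,263),.115); print(a,b,np.linalg.norm(a-b),np.degrees(np.arctan2(*(a-b)[[1,0]])),(a+b)/2)
E
python3 -m crank '[[[-8,-8,0,-10,0],[-18,-18,0,-20,0],[-28,-28,0,-30,0],[-38,-41,0,-40,0],[-38,-41,0,-50,0],[-38,-41,0,-60,0],[-38,-41,0,-70,0],[-38,-41,0,-80,0],[-38,-41,0,-90,0],[-38,-41,50,-90,0],[-38,-41,100,-90,0],[-38,-41,131,-90,0],[-38,-41,131,-90,0],[-38,-41,131,-90,0]]]' 20
python3 - <<'E'
from h import *
s=sense();print(s["tool_pos"],s["tcp_rot"].round(3).tolist())
im=snapshot("wrist"); save("w6",im)
R=s["tcp_rot"][:2,:2]; ax=np.array([.5812,-.1715])
for ph in range(0,131,10):
    f=np.radians(ph); 
    for d in (18,):
        t=39*np.array([np.cos(f),np.sin(f)])+d*np.array([np.sin(f),-np.cos(f)])
        off=R.T@(ax-s["tool_pos"][:2])*1000
        print(ph,(t+off).round(1))
E
```

```text
[ 0.63478149 -0.16989352  0.115     ] [ 0.52791869 -0.17464355  0.115     ] 0.10696830924837405 2.5451118532436485 [ 0.58135009 -0.17226854  0.115     ]
clock: 14.38
tool_pos: [0.62, -0.1314, 0.1013]
tcp_rot: [[0.999, 0.049, 0.001], [0.049, -0.999, -0.0], [0.001, 0.0, -1.0]]
force: [0.1, -0.2, 0.1]
width: 0.0002
[ 0.61997993 -0.1313673   0.10129227] [[0.999, 0.049, 0.001], [0.049, -0.999, -0.0], [0.001, 0.0, -1.0]]
0 [-1.7 20.2]
10 [ 0.8 27.2]
20 [ 2.1 34.6]
30 [ 2.1 42.1]
40 [ 0.7 49.5]
50 [-1.9 56.5]
60 [-5.6 62.9]
70 [-10.5  68.7]
80 [-16.2  73.5]
90 [-22.7  77.2]
100 [-29.8  79.7]
110 [-37.1  81. ]
120 [-44.6  80.9]
130 [-52.   79.6]
```

View pics/w6.png

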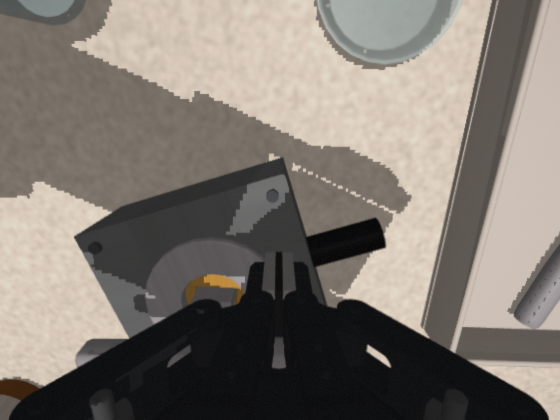

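```bash
python3 -m crank '[[[0,10,0,0,0],[-1,16,0,0,0],[-1.7,20,0,0,0],[-0.3,23.7,0,5,0],[0.8,27.2,0,10,0],[1.6,31,0,15,0],[2.1,34.6,0,20,0],[2.2,38.4,0,25,0],[2.1,42.1,0,30,0],[1.5,46,0,35,0],[0.7,49.5,0,40,0],[-0.5,53,0,45,0],[-1.9,56.5,0,50,0],[-3.7,59.8,0,55,0],[-5.6,62.9,0,60,0],[-5.6,62.9,0,60,0]]]'
python3 - <<'E'
from h import *
s=sense();print(s["joint_positions"].round(2),s["wrist_torque"].round(2))
im=snapshot("wrist"); save("w7",im)
R=s["tcp_rot"][:2,:2]; ax=np.array([.5812,-.1715]); psi=np.degrees(np.arctan2(R[1,0],R[0,0])); print(psi)
off=R.T@(ax-s["tool_pos"][:2])*1000
for ph in range(0,66,5):
    f=np.radians(ph)
    print(ph,(39*np.array([np.cos(f),np.sin(f)])+18*np.array([np.sin(f),-np.cos(f)])+off).round(1))
E
```

```text
clock: 16.42
tool_pos: [0.617, -0.1941, 0.1003]
tcp_rot: [[0.543, -0.84, 0.0], [-0.84, -0.543, 0.001], [-0.001, -0.001, -1.0]]
force: [1.4, 2.8, -0.1]
width: 0.0002
[-0.49  0.67  1.21  0.    1.26  0.51] [ 0.45 -0.14 -0.03]
-57.14390765333336
0 [ 0.6 -0.2]
5 [2.  3.3]
10 [3.1 6.9]
15 [ 3.9 10.5]
20 [ 4.4 14.3]
25 [ 4.6 18. ]
30 [ 4.4 21.7]
35 [ 3.9 25.5]
40 [ 3.  29.1]
45 [ 1.9 32.7]
50 [ 0.5 36.1]
55 [-1.3 39.5]
60 [-3.3 42.6]
65 [-5.6 45.6]
```

View pics/w7.png

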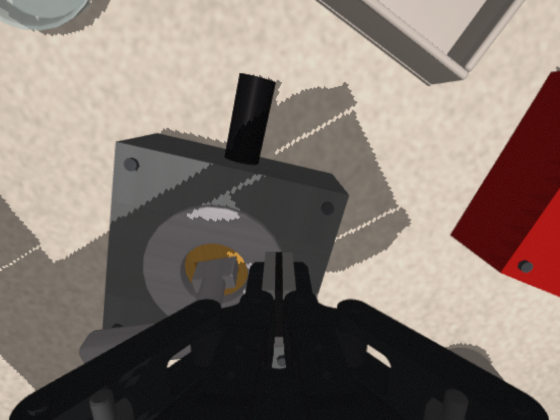

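```bash
python3 -m crank '[[[2,3.3,0,5,0],[3.1,6.9,0,10,0],[3.9,10.5,0,15,0],[4.4,14.3,0,20,0],[4.6,18,0,25,0],[4.4,21.7,0,30,0],[3.9,25.5,0,35,0],[3.9,25.5,0,35,0]]]'
```

```text
clock: 17.48
tool_pos: [0.5979, -0.2114, 0.1004]
tcp_rot: [[-0.036, -0.999, 0.001], [-0.999, 0.036, -0.0], [0.0, -0.001, -1.0]]
force: [1.9, 2.2, -0.0]
width: -0.0005
```

```bash
python3 -m crank '[[[0.8,1.8,0,2.5,0],[1.4,3.5,0,5,0],[2,5.3,0,7.5,0],[2,5.3,0,7.5,0]]]'; python3 -m crank '[[[0.8,1.8,0,2.5,0],[1.4,3.5,0,5,0],[1.4,3.5,0,5,0]]]'
```

```text
clock: 17.98
tool_pos: [0.5927, -0.2132, 0.1004]
tcp_rot: [[-0.165, -0.986, 0.001], [-0.986, 0.165, -0.0], [0.0, -0.001, -1.0]]
force: [2.6, 1.6, -0.1]
width: 0.0002
clock: 18.35
tool_pos: [0.5889, -0.214, 0.1004]
tcp_rot: [[-0.251, -0.968, 0.0], [-0.968, 0.251, -0.0], [0.0, -0.0, -1.0]]
force: [3.0, 1.2, 0.1]
width: 0.0001
```

```bash
python3 -m crank '[[[0.8,1.8,0,2.5,0],[1.4,3.5,0,5,0],[1.4,3.5,0,5,0]]]'; python3 -m crank '[[[0.8,1.8,0,2.5,0],[1.4,3.5,0,5,0],[1.4,3.5,0,5,0]]]'
```

```text
clock: 18.73
tool_pos: [0.5851, -0.2145, 0.1004]
tcp_rot: [[-0.335, -0.942, 0.0], [-0.942, 0.335, -0.0], [0.0, -0.0, -1.0]]
force: [2.8, 0.8, 0.3]
width: -0.0001
clock: 19.1
tool_pos: [0.5821, -0.2147, 0.1006]
tcp_rot: [[-0.416, -0.909, 0.002], [-0.909, 0.416, -0.001], [-0.0, -0.002, -1.0]]
force: [6.8, 2.2, -1.3]
width: 0.0001
```

The force has doubled to about 7 N at 117.5°, so the stop is close. One short press more, then I'll back off, lift and look.

```bash
python3 -m crank '[[[0.3,1.5,0,1,0],[0.5,2.5,0,2,0],[0.5,2.5,0,2,0]]]'; python3 -m crank '[[[0,-6,0,0,0],[0,-20,0,0,0],[0,-25,-30,0,0],[0,-30,-90,0,0],[0,-35,-150,0,0],[0,-35,-150,0,0]]]'
python3 - <<'E'
from h import *
im=snapshot("wrist"); C=cam("wrist"); side=snapshot("side"); top=snapshot("top")
u=proj(cam("side"),[.58,-.171,.09]).astype(int); t=proj(cam("top"),[.58,-.171,.09]).astype(int)
z=lambda i,u:cv2.resize(i[u[1]-40:u[1]+40,u[0]-40:u[0]+40],(210,210),interpolation=cv2.INTER_CUBIC)
save("m8",np.hstack([im,np.vstack([z(side,u),z(top,t)])]));print(proj(C,[.581,-.1715,.115]))
for k in("tkey_bar","tkey_mid"):
  for d in tip_of("wrist",k)[:2]: print(k,d,atz(C,d["xy"],.108 if k=="tkey_bar" else .07))
E
```

```text
clock: 19.48
tool_pos: [0.5808, -0.2145, 0.1009]
tcp_rot: [[-0.447, -0.895, 0.006], [-0.895, 0.447, -0.002], [-0.001, -0.006, -1.0]]
force: [11.1, 0.2, -1.7]
width: -0.0001
clock: 20.23
tool_pos: [0.6109, -0.2307, 0.2555]
tcp_rot: [[-0.448, -0.894, 0.007], [-0.894, 0.448, -0.005], [0.002, -0.009, -1.0]]
force: [-0.5, 0.2, -0.0]
width: -0.0001
[234.36555825 253.8418904 ]
tkey_bar {'xy': [239.4, 258.7], 'conf': 0.93} [ 0.57169808 -0.17084436  0.108     ]
```

View pics/m8.png

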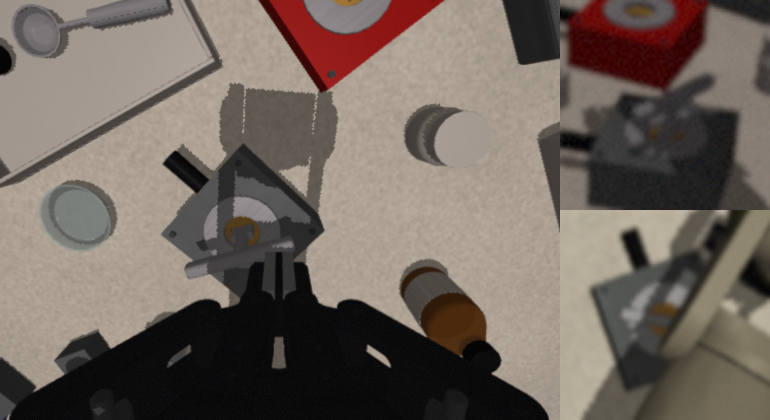

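The bar has turned to its new direction, but its middle appears about 10 mm off the axis, so it may be leaning. I'll check from a better view.

```bash
python3 -m crank '[[[-20,-30,0,0,0],[-30,-50,0,0,0],[-30,-50,0,0,0],[-30,-50,0,0,0]]]'
python3 - <<'E'
from h import *
C=cam("wrist"); im=snapshot("wrist"); save("w9",im)
for k in("tkey_bar","slot","collar_rim"):
  for d in tip_of("wrist",k)[:2]: print(k,d,atz(C,d["xy"],{"tkey_bar":.108,"slot":.055,"collar_rim":.064}[k]))
u=proj(C,[.581,-.1715,.08]).astype(int);x,y=np.clip(u[0]-80,0,400),np.clip(u[1]-60,0,300);print(x,y)
cv2.imwrite("pics/w9c.png",cv2.resize(im[y:y+120,x:x+160,::-1],(800,600),interpolation=cv2.INTER_CUBIC))
E
```

```text
clock: 20.98
tool_pos: [0.6675, -0.2254, 0.2495]
tcp_rot: [[-0.449, -0.894, -0.002], [-0.894, 0.449, 0.001], [0.0, 0.002, -1.0]]
force: [-0.2, 0.1, -0.7]
width: -0.0002
tkey_bar {'xy': [269.7, 272.9], 'conf': 0.63} [ 0.60272004 -0.1853491   0.108     ]
slot {'xy': [376.5, 39.9], 'conf': 0.98} [ 0.74919271 -0.37089739  0.055     ]
collar_rim {'xy': [269.0, 274.7], 'conf': 0.85} [ 0.57921217 -0.17107109  0.064     ]
collar_rim {'xy': [376.5, 36.3], 'conf': 0.71} [ 0.75159971 -0.36896272  0.064     ]
188 220
```

View pics/w9c.png

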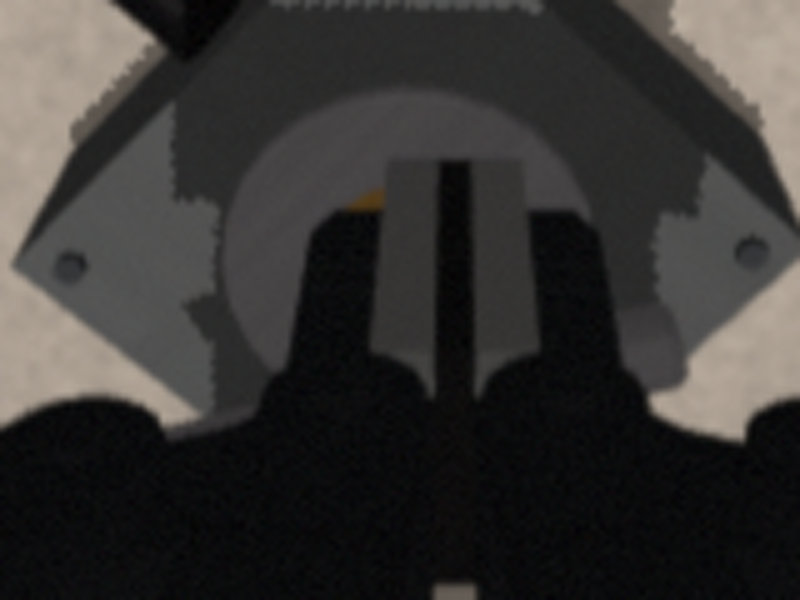

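The gripper hides the key here because I shifted the wrong way. I'll move to the other side, so that the key lies ahead of the fingers.

```bash
python3 -m crank '[[[10,30,-30,0,0],[20,70,-50,0,0],[20,110,-50,0,0],[20,140,-50,0,0],[20,140,-50,0,0],[20,140,-50,0,0],[20,140,-50,0,0]]]'
python3 - <<'E'
from h import *
C=cam("wrist"); im=snapshot("wrist"); save("w10",im)
for k in("tkey_bar","tkey_mid","slot","collar_rim"):
  for d in tip_of("wrist",k)[:2]: print(k,np.round(d["xy"],1),d["conf"],atz(C,d["xy"],{"tkey_bar":.108,"slot":.055,"collar_rim":.064,"tkey_mid":.07}[k]))
u=proj(C,[.581,-.1715,.08]).astype(int);x,y=np.clip(u[0]-64,0,432),np.clip(u[1]-48,0,324);print(x,y)
cv2.imwrite("pics/w10c.png",cv2.resize(im[y:y+96,x:x+128,::-1],(800,600),interpolation=cv2.INTER_CUBIC))
E
```

```text
clock: 22.05
tool_pos: [0.5346, -0.1808, 0.3]
tcp_rot: [[-0.449, -0.893, -0.0], [-0.893, 0.449, 0.0], [-0.0, 0.0, -1.0]]
force: [0.4, -0.3, 0.2]
width: 0.0002
tkey_bar [254.2 155. ] 0.71 [ 0.57339808 -0.17458159  0.108     ]
tkey_bar [ 12.1 361.9] 0.63 [0.4789673  0.23285441 0.108     ]
tkey_mid [252.8 146.4] 0.95 [ 0.57910771 -0.17263871  0.07      ]
slot [252.8 140.6] 0.58 [ 0.58403303 -0.17394129  0.055     ]
collar_rim [253.2 142.7] 0.94 [ 0.58220562 -0.17428471  0.064     ]
186 98
```

View pics/w10c.png

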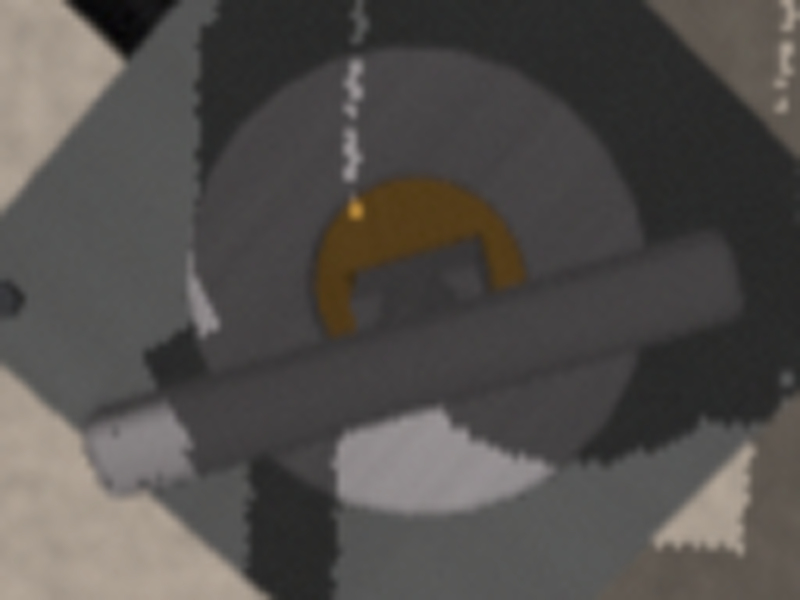

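```bash
python3 - <<'E'
from h import *
C=cam("wrist"); f=lambda u,v,z:atz(C,(186+(u+.5)/6.25-.5,98+(v+.5)/6.25-.5),z)
R=np.array(sense()["tcp_rot"])
# collar outer ellipse extents: left 195, right 643, top 47, bottom 515
col=(f(195,280,.064)+f(643,280,.064))/2; col2=(f(417,47,.064)+f(417,515,.064))/2
a,b=f(100,440,.113),f(732,262,.113); m=(a+b)/2
print(col,col2,a,b,np.linalg.norm(a-b),m,"ang",np.degrees(np.arctan2(*(a-b)[[1,0]])))
c=np.array([col[0],col2[1]]); print("offset in tool xy", R[:2,:2].T@(m[:2]-c)*1000, "tilt~",np.linalg.norm(m[:2]-c)/.058)
print("upright proj", (proj(C,[*col[:2],.113])-[186,98])*6.25)
E
```

```text
[ 0.5824762  -0.17351155  0.064     ] [ 0.58114844 -0.17239277  0.064     ] [ 0.58604105 -0.12059405  0.113     ] [ 0.56541239 -0.22525736  0.113     ] 0.10667683902504628 [ 0.57572672 -0.1729257   0.113     ] ang 78.85017799080616
offset in tool xy [3.50676765 5.79155114] tilt~ 0.11673252627281287
upright proj [392.25290264 310.14598711]
```

The key is seated and the bar has turned about 104°. It leans about 0.12 rad toward -x, inside the limit but with little margin. Pushing the opposite end clockwise will straighten it and test the stop again.

```bash
python3 - <<'E'
from h import *
print(go([.5551,-.1278,.1035]))
E
```

```text
(array([-56.5,   5. , 196.6]), None)
```

```bash
python3 -m crank '[[[-28,3,0,-8,0],[-56,5,0,-15.5,0],[-56,5,50,-15.5,0],[-56,5,100,-15.5,0],[-56,5,150,-15.5,0],[-56,5,185,-15.5,0],[-56,5,196,-15.5,0],[-56,5,196,-15.5,0],[-56,5,196,-15.5,0]]]'; python3 -m crank '[[[0,-3,0,0,0],[0,-6,0,0,0],[0,-8,0,0,0],[0,-8,0,0,0]]]';python3 -m crank '[[[0,-2,0,0,0],[0,-2,0,0,0]]]';python3 -m crank '[[[0,-2,0,0,0],[0,-2,0,0,0]]]'
```

```text
clock: 23.42
tool_pos: [0.5555, -0.1284, 0.1059]
tcp_rot: [[-0.194, -0.981, 0.003], [-0.981, 0.194, -0.001], [0.001, -0.003, -1.0]]
force: [-0.7, 0.6, -0.1]
width: 0.0001
clock: 23.92
tool_pos: [0.5627, -0.1297, 0.1043]
tcp_rot: [[-0.194, -0.981, 0.0], [-0.981, 0.194, -0.0], [0.0, -0.0, -1.0]]
force: [-0.1, 0.0, -0.1]
width: 0.0001
clock: 24.18
tool_pos: [0.5646, -0.13, 0.1043]
tcp_rot: [[-0.194, -0.981, -0.0], [-0.981, 0.194, 0.0], [-0.0, 0.0, -1.0]]
force: [-0.9, -0.4, 0.2]
width: 0.0001
clock: 24.42
tool_pos: [0.5666, -0.1305, 0.1043]
tcp_rot: [[-0.194, -0.981, 0.0], [-0.981, 0.194, -0.0], [0.0, -0.0, -1.0]]
force: [0.4, -1.0, 0.1]
width: 0.0
```

```bash
for i in 1; do python3 -m crank '[[[0,-1,0,0,0],[0,-2,0,0,0]]]'; python3 -m crank '[[[0,-1,0,0,0],[0,-2,0,0,0]]]'; python3 -m crank '[[[0,-1,0,0,0],[0,-1,0,0,0]]]'; done | grep -E "pos|force"
python3 - <<'E'
from h import *
C=cam("wrist"); im=snapshot("wrist"); save("w11",im)
for k in("tkey_bar","collar_rim"):
  for d in tip_of("wrist",k)[:1]: print(k,np.round(d["xy"],1),d["conf"],atz(C,d["xy"],.108))
E
```

```text
tool_pos: [0.5685, -0.1308, 0.1043]
force: [-1.4, 0.1, 0.8]
tool_pos: [0.5705, -0.1312, 0.1043]
force: [-0.1, 0.7, -0.3]
tool_pos: [0.5715, -0.1314, 0.1043]
force: [0.3, 0.4, -0.1]
tkey_bar [363.2 249.9] 0.95 [ 0.58138184 -0.17359985  0.108     ]
collar_rim [344.  219.9] 0.62 [ 0.59707688 -0.16710384  0.108     ]
```

The bar's middle now reads (0.5814, -0.1736), on the axis, so the key is upright again. I'll retreat and verify.

```bash
python3 -m crank '[[[0,8,0,0,0],[0,20,0,0,0],[0,22,-40,0,0],[0,25,-100,0,0],[10,30,-150,0,0],[30,35,-195,0,0],[50,35,-195,0,0],[50,35,-195,0,0],[50,35,-195,0,0]]]'
python3 - <<'E'
from h import *
C=cam("wrist"); im=snapshot("wrist"); save("w12",im)
for k in("tkey_bar","tkey_mid","slot","collar_rim"):
  for d in tip_of("wrist",k)[:1]: print(k,np.round(d["xy"],1),d["conf"],atz(C,d["xy"],{"tkey_bar":.108,"slot":.055,"collar_rim":.064,"tkey_mid":.07}[k]))
u=proj(C,[.581,-.1715,.08]).astype(int);x,y=np.clip(u[0]-64,0,432),np.clip(u[1]-48,0,324);print(x,y)
cv2.imwrite("pics/w12c.png",cv2.resize(im[y:y+96,x:x+128,::-1],(800,600),interpolation=cv2.INTER_CUBIC))
E
```

```text
clock: 26.45
tool_pos: [0.527, -0.1731, 0.2979]
tcp_rot: [[-0.194, -0.981, -0.002], [-0.981, 0.194, 0.002], [-0.001, 0.003, -1.0]]
force: [-0.3, 0.2, -0.4]
width: -0.0003
tkey_bar [267.8 135.4] 0.73 [ 0.57845298 -0.17419831  0.108     ]
tkey_mid [267.  130.4] 0.73 [ 0.58097913 -0.17251996  0.07      ]
slot [265.4 125.9] 0.68 [ 0.58535217 -0.17099883  0.055     ]
collar_rim [267.7 129.4] 0.77 [ 0.5815258  -0.17322363  0.064     ]
201 83
```

View pics/w12c.png

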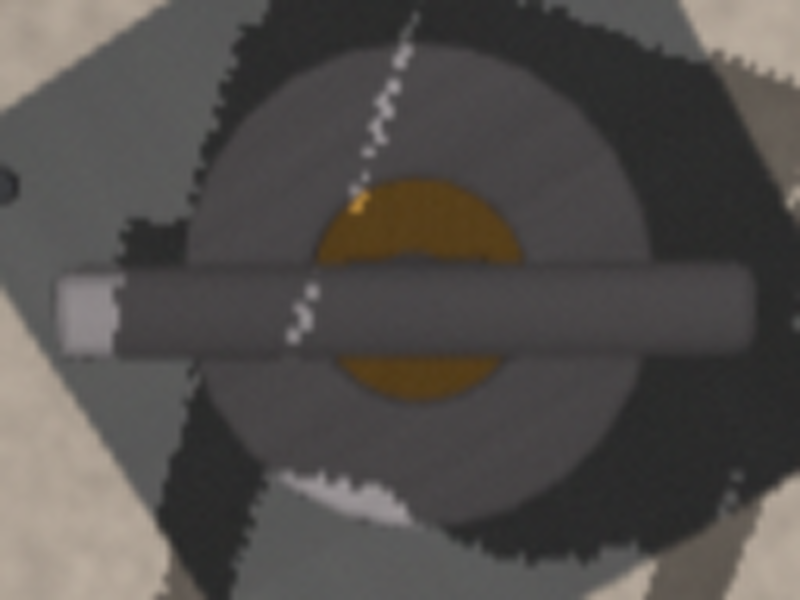

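```bash
python3 - <<'E'
from h import *
C=cam("wrist"); f=lambda u,v,z:atz(C,(201+(u+.5)/6.25-.5,83+(v+.5)/6.25-.5),z)
an=lambda p,q,z:np.degrees(np.arctan2(*(f(*p,z)-f(*q,z))[[1,0]]))%90
print("box",an((0,110),(170,0),.06),an((0,290),(215,600),.06),an((680,0),(800,220),.06),an((580,600),(800,470),.06))
a,b=f(60,312,.115),f(755,308,.115); print("bar",np.degrees(np.arctan2(*(b-a)[[1,0]])),(a+b)/2,np.linalg.norm(a-b))
E
```

```text
box 19.184431377692235 21.376874288147583 20.390650225879313 20.164639864924666
bar -100.84692819288347 [ 0.58313973 -0.17344362  0.115     ] 0.10882556993108877
```

Relative to the box at about 20°, the bar stands at 121° (2.11 rad), which matches the end stop. The key is upright and the robot is clear of everything.

```bash
python3 -c "from station import hand_in; print(hand_in())"
```

```text
the job is handed in; nothing more can be done
None
```

The switch should now be on: I turned the T-handled key to what looks like the end stop and left it standing in the slot. I handed the job in at about 26.5 s of the 61 s; `hand_in` gave no verdict.

- **Seating:** I lifted the grey key from its rest and lowered it into the slot until the bottom pushed back with about 16 N. I opened the fingers and raised them clear of it before turning anything.
- **Turning:** With the fingers shut, I pushed one end of the bar clockwise. The force stayed near 3 N, then rose to 7 N and 11 N at the end stop.
- **Lean:** That push left the key leaning about 0.12 rad, inside the 0.15 limit but close to it. A light push on the opposite end stood it up again.

**Last checks:**
- **Angle:** The bar stood about 121° (2.11 rad) clockwise of the switch box's axis, against the stop at 2.1 rad. This assumes that off lines the slot up with the box; the rise in force supports it.
- **Position:** From the bar's ends, its middle was within about 2 mm of the slot's axis. The trained network put it about 3 mm off.
- **Contact:** The robot was clear of everything.
- **Other objects:** I didn't re-measure the round-headed key or the glassware at the end; no move went near them.

I viewed 13 pictures, three over the budget of 10.

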